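# Seat the reference disc and set the reader's selector

## Robot

A 7-joint arm with a two-finger parallel gripper is mounted at the origin on a cart in front of the work surface, level with it; the furniture and walls round the work are solid. World frame = base frame: x ahead of the robot, y to its left, z up, the work surface at z = 0. Lengths are in m, angles in rad, forces in N, time in s.
With the tool pointing down it reaches from about 0.425 to 0.925 m from the base axis. Payload 6.8 kg.
Tool frame: the origin (TCP) lies where the fingers leave the gripper's body, on its centre line; the fingertips stand 80 mm ahead of it and the grasp point (between the pads) lies 61 mm ahead of it (env.tip_reach is the distance from the TCP to the fingertips, in m); z points along the fingers, y is the line along which they close (so a half turn about z gives the same grasp; the last joint's range is limited). The gripper opens to 88 mm and grips with 3 to 60 N. Pads are 20 mm wide; open, the fingers measure 115 mm over their backs; the gripper's body (75 mm by 178 mm) begins 61 mm behind the grasp point.
Start: joints at [-1.271, 0.477, 0.022, 1.555, -0.011, 1.109, -0.083], TCP at [0.268, 0.62, 0.303] pointing down, gripper open.
Joint ranges: [-2.96, 2.96], [-0.34, 2.1], [-1.41, 1.46], [0.24, 2.44], [-1.37, 4.51], [0.17, 1.92], [-2.96, 2.96]. Speed limits (rad/s): [2.39, 2.39, 3.14, 3.14, 3.14, 3.14, 3.14].

## Interface

Orientations are given as a rotation vector (axis times angle).
In Python, from rig import env, cams, finder gives the robot as it stands. The module is installed in compiled form; this text tells all that it offers.
- The arm moves only by the shell command python3 -m crank 'ROWS' [FORCE]. ROWS is JSON, a list that holds one entry, the list of rows, each a list of 7 numbers: the shift along the tool's x, y, z scaled (see below), then the turn, a rotation vector about the tool's x, y, z scaled (see below), then the opening, from 0 (shut) to 1 (fully open). In form: [[[tx, ty, tz, rx, ry, rz, hand], ...]]. A call has 1 to 20 rows; each row is the pose to reach, as a shift and turn from the pose commanded when the call began, along the tool's axes at that moment, turning the shorter way round; what a row does not reach only later rows make up. The controller multiplies each number of a shift by 500 mm and each number of a turn by pi rad. A row lasts 1/12 s, in which the tool goes at most 41.7 mm and 7.16 degrees, less where a joint would pass 70% of its speed; a pose out of reach is approached as far as the arm can. A call with a number of a shift or a turn outside -1 to 1 is refused whole. A call with a gripper value outside its range is refused whole. The fingers move at their own pace and stop on an object; FORCE is the grip in N (left out, the last holds). Time passes only in rows, so rows that repeat a pose let the fingers close. It gives the time, the measured TCP pose, the force, the opening and the grip force at its end, in the units of the state.
- env.state(): the state, without advancing time (a new reading comes with each control period).
- cams.camera(name): name is "scene" or "top" or "wrist"; returns a dict with "frame" (400x640x3 uint8, red, green, blue), "K" (3x3 intrinsics, pixels), "xyz" and "attitude" of the camera in the world; the wrist camera has in their place "mount" (4x4, takes a point from camera to tool coordinates, whose origin is the TCP and whose axes are the flange's). Camera axes: x right, y down, z forward; pixel columns grow to the right and rows downward; lengths in m; the calibration is good to about 2 mm. A picture is of the moment at which its call begins: read the wrist's pose just before it. There is no depth.
- env.finish_job(): hands the job in; it is judged then, once.
Trained networks look in a picture, given as the dict that the camera call returned (one of the last four; its "shot" number tells which), for a name from the list of things; names that differ only in an ending like _2 or _b are one class to them, and where a whole thing is asked for, a point or a joint stands for the part that bears it (a point fixed in the world has none). Each returns a list of dicts, best first, with "confidence" (0 to 1); they miss things now and then, are a little off and sometimes report something else, mostly with a low value. They report only what shows in the picture. A call takes as long as a camera call.
- finder.search_frame(picture, query): "at" ([column, row] in pixels, amid what is visible of it).
- finder.landmark_of(picture, query): "at" ([column, row] in pixels: a listed point, or the origin of a listed thing).
The state is a dict: "time": time; "joint_positions": joint angles; "qvel": joint speeds; "joint_torque": joint torques, N m; "tcp_pos": TCP position; "tcp_rot": TCP orientation; "wrist_force": force on the tool from outside, world axes, zero at the start; "moment": the same for the moment, N m; "gripper_width": opening from 0.0 (shut) to 1.0 (fully open); "grip_force": force on a finger pad.
Only numpy, scipy, OpenCV 4.12 (cv2) and the standard library are available. Lean on these libraries where they do the work, as an engineer would, in place of code of your own. Each camera call takes 0.05 s, during which the arm holds its last target. There are 200 camera calls.

## Task

Slide the blue reference disc gently across the reader's loading plate, without lifting it off the plate, until it drops flat into the shallow round pocket under the reading head. Then turn the black selector knob three clicks clockwise, so that its white pointer clicks in at the large green dot, and let go. Do not disturb the two jars, the steel cup and the tape roll around the reader.

Things in the scene. Friction and masses are not known exactly. Their poses are not given: they have to be found in the camera images.
- reader: The bench reader, fixed: an aluminium loading plate, a white reading head on a column over its far part, a control wing on its left. Origin on the worktop right under the pocket's centre; x points from the plate's near edge to the column, y left, z up. Plate: flat top at z = 24 mm, x -155 to 110, y -65 to 65 mm. Wing: x -155 to -60, y 65 to 185, top at z = 32 mm
- pocket (a point): Centre of the pocket's mouth, level with the plate's top. The pocket is a round flat-bottomed recess 76 mm in diameter and 5 mm deep with a 1.5 mm chamfer; the disc drops only when it is centred within about 3 mm and then stands 5 mm proud, stopped by the pocket's walls
- head_edge (a point): Middle of the head's lower front edge. In the reader's frame the head fills x -30 to 110, y -45 to 45 mm, from 75 to 180 mm above the plate's top; the column below it starts at x = 50 mm. An upright gripper strikes the head before the disc is home; one leaning back 25 to 45 degrees (wrist toward the reader's -x, fingers reaching forward under the head) clears it
- disc_center (a point): Centre of the loose disc, blue with a white middle, 70 mm in diameter, 10 mm thick, about 0.12 kg; it starts lying flat on the near part of the plate (this point 5 mm above the plate's top), 90 to 117 mm from the pocket. Its z axis is the disc's axis. When seated this point is level with the plate's top
- selector_grip (a point): On the axis of the black selector knob, 54 mm above the worktop, half-way up its grip bar. The bar is 14 mm wide, 50 mm long and stands from 41 to 66 mm above the worktop, on a skirt 54 mm across; a white line marks the pointer end. At joint value 0 the pointer points along the reader's -x
- selector (a joint): Angle of the selector knob in rad, 0 at the first click position (start, within 0.06), growing clockwise seen from above. Click positions every 0.393 rad (22.5 degrees), six in all, marked by dots; the large green one is the fourth, at 1.178. Let go between clicks it snaps to the nearer; passing a click takes about 0.2 N m
- viscometer_1: Tall fixed viscometer to the right of the reader, not used here but in the way of the arm: low black curved feet (60 mm high, reaching 0.11 m nearer the robot than the origin and 0.19 m to its left) and a tan head over them, its front 0.11 m nearer than the origin, 0.23 to 0.47 m above the worktop; origin on the worktop between the feet. Pass in front of it
- jar_red: White jar with a red lid, 53 mm across, 62 mm tall, loose bystander; origin at the centre of its underside
- jar_amber: Amber jar with a white lid, 53 mm across, 70 mm tall, loose bystander; origin at the centre of its underside
- cup: Steel cup, 64 mm across, 75 mm tall, loose bystander; origin at the centre of its underside
- tape: Roll of brown tape lying flat, 94 mm across, 48 mm tall, loose bystander; origin at the centre of its underside

How it is judged:
On the way, in this order (a step that is already met when the one before it is completed fails the run):
1. the disc lies flat on the floor of the pocket (z of disc_center in the frame of reader below 0.0258 m and horizontal distance between disc_center and pocket below 0.006 m and angle between disc_center's own z axis and vertical below 0.05 rad), for 0.3 s.
2. with the disc seated, the selector stands at the third click (all of step 1 and value of joint selector between 1.03 and 1.33 rad), for 0.2 s.
At the end, for the whole second after the job is handed in: The disc lies flat in the pocket (within 1.8 mm of full depth, 6 mm of its centre, 0.05 rad of level), the selector stands at the third click (1.03 to 1.33 rad), let go, and each jar, the cup and the tape roll is within 20 mm of where it stood (all of step 2 and distance of each of jar_red, jar_amber, cup, tape from where it was at the start of the episode below 0.02 m); the robot touches nothing.
It fails at once if the disc is lifted more than 8 mm off the plate (z of disc_center in the frame of reader above 0.037 m).
It fails at once if the fingers push on the disc with more than 40 N (contact force between the fingers and disc above 40 N).
It fails at once if a jar, the cup or the tape roll is pushed 20 mm or more, or knocked over (distance of any of jar_red, jar_amber, cup, tape from where it was at the start of the episode above 0.02 m or angle between any of jar_red, jar_amber, cup, tape's own z axis and vertical above 0.4 rad).
It also fails if it takes over 61 s, if anything falls off the work surface, if the arm or the gripper's body presses on something with over 40 N, if the wrist force passes 120 N, or if a joint passes its speed limit or range.

## Working session

There is one attempt and no reset: what is moved stays moved. The work goes in short steps, Python scripts to look and compute and a shell command to move; the robot and the scene stay as the last step left them, time stands still between calls to the robot, and variables do not carry over. Pictures are saved under pics/ and viewed, at most 10 in all, crops included, and the job is handed in when it is done.

```bash
mkdir -p pics
cat > h.py <<'E'
import numpy as np, cv2
from scipy.spatial.transform import Rotation as R
from rig import env, cams, finder
def att(a):
    a=np.array(a,float)
    return a if a.shape==(3,3) else R.from_rotvec(a).as_matrix()
def shot(name):
    s=env.state(); p=cams.camera(name)
    if 'mount' in p:
        M=np.array(p['mount']); Rt=att(s['tcp_rot'])
        Rc=Rt@M[:3,:3]; o=np.array(s['tcp_pos'])+Rt@M[:3,3]
    else: Rc=att(p['attitude']); o=np.array(p['xyz'])
    return p,o,Rc
def ray(pic,at,z):
    p,o,Rc=pic
    d=Rc@np.linalg.solve(np.array(p['K']),[at[0],at[1],1.])
    return o+d*(z-o[2])/d[2]
def proj(pic,X):
    p,o,Rc=pic; c=np.array(p['K'])@(Rc.T@(np.array(X)-o)); return c[:2]/c[2]
def save(pic,f): cv2.imwrite('pics/'+f,cv2.cvtColor(pic[0]['frame'],cv2.COLOR_RGB2BGR))
E
python3 - <<'E'
from h import *
np.set_printoptions(precision=4,suppress=True)
print(env.state())
Z=dict(reader=0,pocket=.024,head_edge=.099,disc_center=.029,selector_grip=.054,viscometer_1=0,jar_red=0,jar_amber=0,cup=0,tape=0)
for n in ("top","scene"):
    P=shot(n); save(P,n+'0.png'); print(n,P[1],P[2].tolist() , P[0]['K'])
    for q,z in Z.items():
        r=finder.landmark_of(P[0],q)[:2]
        print(q,[(np.round(a['at'],1),round(a['confidence'],2),ray(P,a['at'],z)[:2]) for a in r])
E
```

```text
{'time': 0.0, 'joint_positions': array([-1.2711,  0.4778,  0.0223,  1.5565, -0.0115,  1.1093, -0.0831]), 'qvel': array([-0.0013,  0.0005,  0.0009,  0.0011, -0.0003,  0.0017,  0.0018]), 'joint_torque': array([ -0.0008, -58.285 ,   1.5341, -27.2606,  -0.0544,   0.017 ,
         0.0002]), 'tcp_pos': array([0.2675, 0.6192, 0.3017]), 'tcp_rot': array([-0.636 , -3.0763,  0.0028]), 'wrist_force': array([-0.0554,  0.843 ,  0.0722]), 'moment': array([-0.023 ,  0.0084,  0.0171]), 'grip_force': 0.0, 'gripper_width': 1.0013759703321043}
top [0.3789 0.1969 1.1532] [[-0.006882748273090596, -0.9847476606216976, 0.17385244512604198], [-0.9990755150747292, -0.0006059810254137013, -0.04298543898998372], [0.042435161769151325, -0.1739875791172778, -0.9838331054394008]] [[377.2892   0.     316.9416]
 [  0.     377.2892 197.7739]
 [  0.       0.       1.    ]]
reader [(array([275.6, 179.6]), 0.94, array([0.6402, 0.2752]))]
pocket [(array([276.9, 174.3]), 0.96, array([0.6514, 0.2698]))]
head_edge [(array([273.8, 175.4]), 0.58, array([0.63  , 0.2737])), (array([381.5, 247.7]), 0.4, array([ 0.4236, -0.0288]
[... 755 characters left out ...]
7, 184.8]), 0.82, array([0.6492, 0.2635]))]
pocket [(array([300.2, 180.6]), 0.89, array([0.6335, 0.2658])), (array([287.9, 264. ]), 0.53, array([0.4068, 0.0789]))]
head_edge [(array([292.6, 164. ]), 0.93, array([0.6055, 0.2649]))]
disc_center [(array([269.6, 188.2]), 0.84, array([0.5478, 0.299 ]))]
selector_grip [(array([245.3, 162.5]), 0.81, array([0.556 , 0.4099]))]
viscometer_1 []
jar_red [(array([400. , 332.5]), 0.87, array([ 0.4573, -0.1937]))]
jar_amber [(array([288.5, 261.4]), 0.86, array([0.425 , 0.0972]))]
cup [(array([208.6, 184.7]), 0.9, array([0.4561, 0.4632])), (array([271.1, 188.5]), 0.28, array([0.5706, 0.3212]))]
tape [(array([336. , 295.4]), 0.73, array([ 0.4329, -0.0441]))]
```

View pics/top0.png

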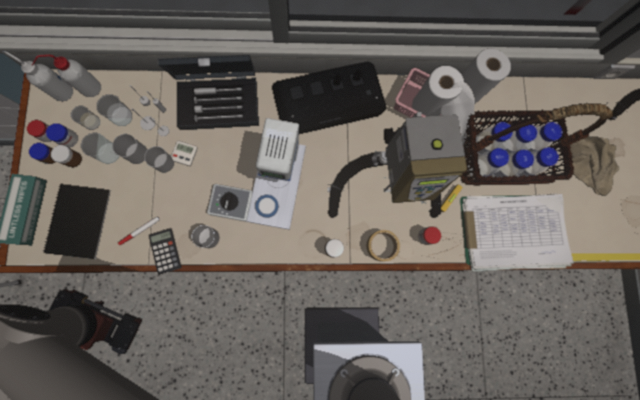

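View pics/scene0.png

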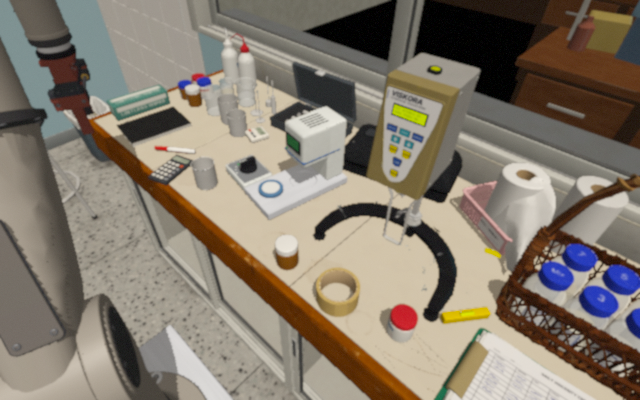

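The top view shows the disc ring at (266,206), the knob at (229,201), the head at (278,148) and the cup at (205,236). Amber jar, tape and red jar are at (334,248), (382,245) and (431,235). I'll move above the reader's near part for a close look.

```bash
python3 -m crank '[[[-0.54,-0.33,0.04,0,0,-0.063,1],[-0.54,-0.33,0.04,0,0,-0.063,1],[-0.54,-0.33,0.04,0,0,-0.063,1],[-0.54,-0.33,0.04,0,0,-0.063,1],[-0.54,-0.33,0.04,0,0,-0.063,1],[-0.54,-0.33,0.04,0,0,-0.063,1],[-0.54,-0.33,0.04,0,0,-0.063,1],[-0.54,-0.33,0.04,0,0,-0.063,1],[-0.54,-0.33,0.04,0,0,-0.063,1],[-0.54,-0.33,0.04,0,0,-0.063,1],[-0.54,-0.33,0.04,0,0,-0.063,1]]]'
python3 - <<'E'
from h import *
np.set_printoptions(precision=4,suppress=True)
s=env.state();print(s['joint_positions'],s['tcp_pos'],s['tcp_rot'])
Z=dict(reader=0,pocket=.024,head_edge=.099,disc_center=.029,selector_grip=.054)
P=shot('wrist'); save(P,'w1.png'); print(np.array(P[0]['mount']),P[1])
for q,z in Z.items():
    print(q,[(np.round(a['at'],1),round(a['confidence'],2),ray(P,a['at'],z)[:2]) for a in finder.landmark_of(P[0],q)[:2]])
E
```

```text
time: 2.02
tcp_pos: [0.4496, 0.362, 0.2828]
tcp_rot: [-0.328, -3.124, -0.001]
wrist_force: [-0.0, 0.2, -0.5]
gripper_width: 1.0
grip_force: 0.0
[-0.8337  0.3363  0.0604  1.8196 -0.0248  0.986   0.5985] [0.4496 0.362  0.2828] [-0.328  -3.1241 -0.0013]
[[-0.0011 -0.9622 -0.2725  0.0738]
 [ 1.     -0.0009 -0.001   0.0003]
 [ 0.0007 -0.2725  0.9622 -0.0818]
 [ 0.      0.      0.      1.    ]] [0.3776 0.3775 0.3646]
reader [(array([281.7, 336.9]), 0.77, array([0.6518, 0.2691]))]
pocket [(array([275.4, 346.4]), 0.9, array([0.6457, 0.2653]))]
head_edge [(array([267.6, 376.4]), 0.71, array([0.6195, 0.2737]))]
disc_center [(array([284.1, 279.5]), 0.88, array([0.5552, 0.299 ]))]
selector_grip [(array([380.5, 279. ]), 0.76, array([0.5628, 0.4049]))]
```

View pics/w1.png

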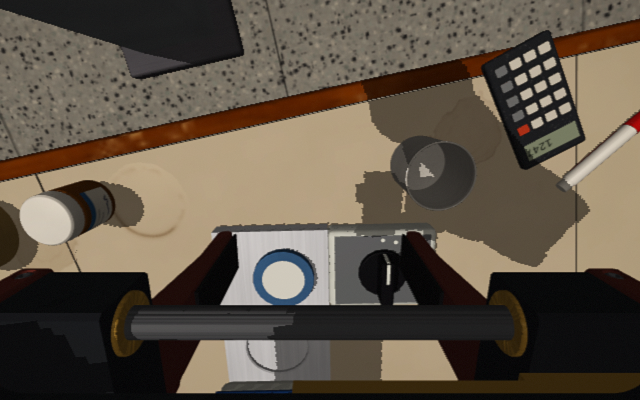

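The wrist view shows the disc ring at (285,278), the pocket circle at (277,350) partly behind the gripper bar, the knob at (382,275) and the plate's near edge at row ~232. I'll enlarge it to measure.

Run:
```python
import cv2,numpy as np
im=cv2.imread('pics/w1.png')[215:395,200:445]
cv2.imwrite('pics/w1c.png',cv2.resize(im,None,fx=3.2,fy=3.2,interpolation=cv2.INTER_CUBIC))
```

```text
(no output)
```

View pics/w1c.png

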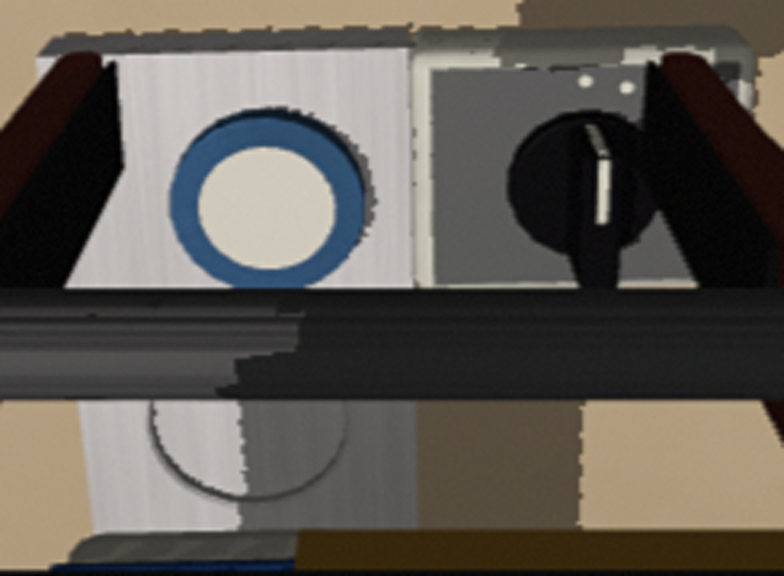

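Run:
```python
from h import *
from scipy.optimize import least_squares as LS
np.set_printoptions(precision=4,suppress=True)
P=shot('wrist'); s=env.state()
px=lambda c:np.array(c)/3.2+[200,215]
W=lambda c,z: ray(P,px(c),z)[:2]
def res(v):
    c,sn=np.cos(v[2]),np.sin(v[2]); T=np.array([[c,sn],[-sn,c]])
    L=lambda q:T@(W(q,.024)-v[:2])
    r=[L((38,57))[0]+.155,L((410,48))[0]+.155,L((38,57))[1]+.065,L((410,48))[1]-.065,L((417,528))[1]-.065,L((95,528))[1]+.065,L((80,410))[1]+.065]
    for q in((347,420),(151,415),(250,499),(320,467),(180,467)): r.append(np.hypot(*L(q))-.0385)
    return np.array(r)*1000
f=LS(res,[.645,.268,-.2]);v=f.x
print('reader',v,np.degrees(v[2]),'res mm',f.fun)
c,sn=np.cos(v[2]),np.sin(v[2]);T=np.array([[c,sn],[-sn,c]])
for n,q,z in(('whitectr',(267,208),.034),('ringL',(170,203),.034),('ringR',(365,203),.034),('ringTop',(268,115),.034),('line a',(590,127),.066),('line corner',(604,160),.066),('line end',(602,222),.066)):
    w=W(q,z);print(n,w,T@(w-v[:2]))
print('knob loc(-.107,.125)->',v[:2]+T.T@[-.1075,.125])
Rt=att(s['tcp_rot']);print('tool y angle',np.degrees(np.arctan2(Rt[1,1],Rt[0,1])))
for q,z in(('selector_grip',.054),('disc_center',.029),('pocket',.024)):
    print(q,T@(ray(P,finder.landmark_of(P[0],q)[0]['at'],z)[:2]-v[:2]))
```

```text
reader [ 0.646   0.2684 -0.1859] -10.650834278010407 res mm [ 2.8643  2.5188  0.2546 -0.1789 -0.5699  0.3991  0.081  -0.462  -0.6659
 -1.2629 -3.5743 -3.113 ]
whitectr [0.5529 0.2994] [-0.0973  0.0132]
ringL [0.5439 0.2664] [-0.1    -0.0208]
ringR [0.5581 0.3336] [-0.0984  0.0479]
ringTop [0.5183 0.3082] [-0.1329  0.0155]
line a [0.5294 0.412 ] [-0.1412  0.1195]
line corner [0.5415 0.4145] [-0.1298  0.1243]
line end [0.563  0.4106] [-0.1079  0.1244]
knob loc(-.107,.125)-> [0.5635 0.4111]
tool y angle 78.05353756800365
selector_grip [-0.1064  0.1206]
disc_center [-0.0927  0.0136]
pocket [ 0.0017 -0.0005]
```

```bash
cat >> h.py <<'E'
V=np.array([.646,.2684,-.1859])
def target(tip,lean,yaw=0.):
    """tip in reader frame (m), lean deg, yaw deg (ccw) -> TCP pos, R"""
    Rz=R.from_euler('z',V[2]).as_matrix(); th=np.radians(lean)
    B=np.array([[-np.cos(th),0,np.sin(th)],[0,1,0],[-np.sin(th),0,-np.cos(th)]])
    Rr=Rz@R.from_euler('z',yaw,degrees=True).as_matrix()@B
    return Rz@np.array(tip)+[V[0],V[1],0]-Rr[:,2]*env.tip_reach, Rr
def row(tip,lean,yaw=0.,base=None):
    s=env.state()
    p0,R0=base or (np.array(s['tcp_pos']),att(s['tcp_rot']))
    p,Rr=target(tip,lean,yaw)
    return np.round(np.r_[R0.T@(p-p0)/.5, R.from_matrix(R0.T@Rr).as_rotvec()/np.pi],4)
def tipnow():
    s=env.state();Rt=att(s['tcp_rot']);t=np.array(s['tcp_pos'])+Rt[:,2]*env.tip_reach
    return np.round(R.from_euler('z',V[2]).as_matrix().T@(t-[V[0],V[1],0])*1000,1), np.round(np.degrees(R.from_matrix(target([0,0,0],0)[1].T@Rt).as_rotvec()),2)
E
python3 -c "
from h import *
print(tipnow()); print(row([-.142,.0135,.075],35).tolist())"
```

```text
(array([-209.8,   55.1,  202.6]), array([-0.  ,  0.  ,  1.35]))
[-0.0459, -0.0821, 0.2842, -0.0023, -0.1944, -0.0073]
```

```bash
python3 -m crank '[[[-0.046,-0.082,0.284,-0.0023,-0.1944,-0.0073,0.5],[-0.046,-0.082,0.284,-0.0023,-0.1944,-0.0073,0.5],[-0.046,-0.082,0.284,-0.0023,-0.1944,-0.0073,0.5],[-0.046,-0.082,0.284,-0.0023,-0.1944,-0.0073,0.5],[-0.046,-0.082,0.284,-0.0023,-0.1944,-0.0073,0.5],[-0.046,-0.082,0.284,-0.0023,-0.1944,-0.0073,0.5],[-0.046,-0.082,0.284,-0.0023,-0.1944,-0.0073,0.5],[-0.046,-0.082,0.284,-0.0023,-0.1944,-0.0073,0.5],[-0.046,-0.082,0.284,-0.0023,-0.1944,-0.0073,0.5]]]'
python3 -c "
from h import *
print(tipnow(),env.state()['joint_positions']); P=shot('wrist'); save(P,'w2.png')
print(row([-.142,.0135,.032],35).tolist())
for q,z in(('selector_grip',.054),('disc_center',.029),('pocket',.024)):
    r=finder.landmark_of(P[0],q)[:1]
    print(q,[(a['at'],a['confidence'],R.from_euler('z',V[2]).as_matrix().T@(ray(P,a['at'],z)-[V[0],V[1],0])) for a in r])
"
```

```text
time: 3.27
tcp_pos: [0.4644, 0.3168, 0.1409]
tcp_rot: [0.235, 2.522, -0.074]
wrist_force: [0.3, -0.1, 0.5]
gripper_width: 0.5
grip_force: 0.0
(array([-141.6,   14. ,   75.3]), array([  0.  , -34.95,   0.  ])) [-1.50186204  0.58969739  0.69639881  2.22162818  0.82963757  0.24610774
 -0.35075192]
[0.0519, -0.0003, 0.0702, 0.0, -0.0004, -0.0007]
selector_grip [([482.7, 252.8], 0.89, array([-0.10202733,  0.12401038,  0.054     ]))]
disc_center [([316.7, 225.5], 0.61, array([-0.09802885,  0.01242601,  0.029     ]))]
pocket [([305.2, 279.0], 0.9, array([0.00028155, 0.00061952, 0.024     ]))]
```

View pics/w2.png

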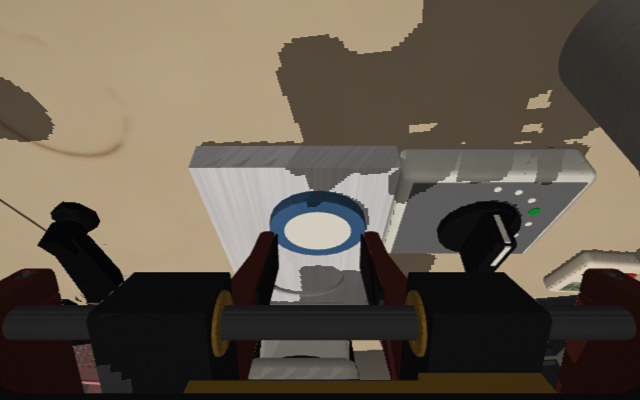

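The view has the disc centred between the fingertips, and pocket (305,279) and disc (317,226) agree with the earlier measurement to about 1 mm. Now I descend behind the disc.

```bash
python3 -m crank '[[[0.017,-0.0012,0.023,0,0,0,0.5],[0.035,-0.0012,0.047,0,0,0,0.5],[0.052,-0.0012,0.070,0,0,0,0.5],[0.052,-0.0012,0.070,0,0,0,0.5]]]'
python3 -c "
from h import *
print(tipnow(),env.state()['joint_positions'])
for x,y in((-.128,.0128),(-.11,.0107),(-.06,.0052),(-.045,.0035),(-.032,.002),(-.028,.0015)): print(x,row([x,y,.0317],35).tolist())
"
```

```text
time: 3.8
tcp_pos: [0.4636, 0.3153, 0.0961]
tcp_rot: [0.238, 2.522, -0.074]
wrist_force: [-0.3, 0.7, -0.4]
gripper_width: 0.499
grip_force: 0.1
(array([-142.1,   12.3,   30.5]), array([ 2.000e-02, -3.494e+01,  1.200e-01])) [-1.47053133  0.6902822   0.65879575  2.23222409  1.1234423   0.17300537
 -0.69977383]
-0.128 [-0.0243, 0.0009, 0.0143, -0.0003, -0.0003, -0.0006]
-0.11 [-0.0538, -0.0032, 0.0349, -0.0003, -0.0003, -0.0006]
-0.06 [-0.1358, -0.014, 0.0922, -0.0003, -0.0003, -0.0006]
-0.045 [-0.1604, -0.0174, 0.1094, -0.0003, -0.0003, -0.0006]
-0.032 [-0.1817, -0.0203, 0.1243, -0.0003, -0.0003, -0.0006]
-0.028 [-0.1883, -0.0213, 0.1288, -0.0003, -0.0003, -0.0006]
```

```bash
python3 -c "
from h import *
for x,y in((-.142,.0128),(-.128,.0128),(-.06,.0052)): print(x,row([x,y,.0315],31).tolist())
"
```

```text
-0.142 [-0.0123, 0.0009, -0.0011, -0.0003, 0.0219, -0.0006]
-0.128 [-0.0352, 0.0009, 0.015, -0.0003, 0.0219, -0.0006]
-0.06 [-0.1468, -0.014, 0.0929, -0.0003, 0.0219, -0.0006]
```

```bash
python3 -m crank '[[[-0.012,0.001,-0.001,0,0.022,-0.0006,0.5],[-0.018,0.0002,0.003,0,0.022,-0.0006,0.5],[-0.024,-0.0004,0.007,0,0.022,-0.0006,0.5],[-0.030,-0.001,0.011,0,0.022,-0.0006,0.5],[-0.036,-0.0017,0.0155,0,0.022,-0.0006,0.5],[-0.042,-0.0024,0.020,0,0.022,-0.0006,0.5],[-0.048,-0.003,0.024,0,0.022,-0.0006,0.5],[-0.054,-0.0037,0.028,0,0.022,-0.0006,0.5],[-0.060,-0.0044,0.0325,0,0.022,-0.0006,0.5],[-0.066,-0.005,0.0365,0,0.022,-0.0006,0.5],[-0.073,-0.0058,0.0415,0,0.022,-0.0006,0.5],[-0.080,-0.0066,0.046,0,0.022,-0.0006,0.5],[-0.080,-0.0066,0.046,0,0.022,-0.0006,0.5]]]'
python3 -c "
from h import *
print(tipnow(),env.state()['joint_positions']); P=shot('wrist'); save(P,'w3.png')
for q,z in(('disc_center',.029),('pocket',.024)):
    r=finder.landmark_of(P[0],q)[:1]
    print(q,[(a['at'],a['confidence'],R.from_euler('z',V[2]).as_matrix().T@(ray(P,a['at'],z)-[V[0],V[1],0])) for a in r])
for x,y in((-.06,.0052),(-.045,.0035),(-.032,.002),(-.028,.0015)): print(x,row([x,y,.0315],31).tolist())
"
```

```text
time: 4.88
tcp_pos: [0.5083, 0.3035, 0.1013]
tcp_rot: [0.241, 2.59, -0.068]
wrist_force: [0.1, -0.3, 1.0]
gripper_width: 0.498
grip_force: 0.2
(array([-100.6,    9. ,   32.8]), array([ 6.000e-02, -3.107e+01, -2.000e-02])) [-1.18930295  0.61618145  0.4439369   2.14700549  0.99585742  0.25272784
 -0.4206652 ]
disc_center [([318.3, 272.1], 0.64, array([-0.07163171,  0.00872007,  0.029     ]))]
pocket [([303.1, 313.1], 0.95, array([-0.00224199, -0.00321807,  0.024     ]))]
-0.06 [-0.07, -0.0081, 0.0447, -0.0002, 0.0002, 0.0004]
-0.045 [-0.0957, -0.0115, 0.0601, -0.0002, 0.0002, 0.0004]
-0.032 [-0.118, -0.0145, 0.0735, -0.0002, 0.0002, 0.0004]
-0.028 [-0.1249, -0.0155, 0.0777, -0.0002, 0.0002, 0.0004]
```

View pics/w3.png

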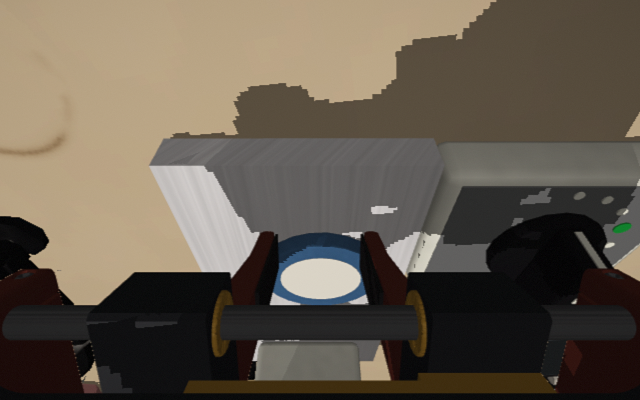

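The disc sits in the cradle of the two fingers, with its white middle at (318,278), 29 mm ahead of the tips and centred. I'll push on, slower toward the end.

```bash
python3 -m crank '[[[-0.008,-0.0012,0.005,0,0,0.0004,0.5],[-0.016,-0.0024,0.010,0,0,0.0004,0.5],[-0.024,-0.0036,0.015,0,0,0.0004,0.5],[-0.032,-0.0048,0.020,0,0,0.0004,0.5],[-0.040,-0.006,0.025,0,0,0.0004,0.5],[-0.048,-0.0072,0.030,0,0,0.0004,0.5],[-0.056,-0.0084,0.035,0,0,0.0004,0.5],[-0.064,-0.0096,0.040,0,0,0.0004,0.5],[-0.071,-0.0107,0.0445,0,0,0.0004,0.5],[-0.078,-0.0117,0.049,0,0,0.0004,0.5],[-0.084,-0.0126,0.0525,0,0,0.0004,0.5],[-0.090,-0.0135,0.0562,0,0,0.0004,0.5],[-0.096,-0.0144,0.060,0,0,0.0004,0.5],[-0.101,-0.0152,0.063,0,0,0.0004,0.5],[-0.106,-0.016,0.066,0,0,0.0004,0.5],[-0.111,-0.0168,0.069,0,0,0.0004,0.5]]]'
python3 -c "
from h import *
print(tipnow(),env.state()['joint_positions'])
for x,y in((-.032,0.0003),(-.029,0),(-.026,0)): print(x,row([x,y,.0315],31).tolist())
"
```

```text
time: 6.37
tcp_pos: [0.5702, 0.284, 0.1003]
tcp_rot: [0.241, 2.59, -0.067]
wrist_force: [-2.4, 0.7, 5.0]
gripper_width: 0.501
grip_force: 2.6
(array([-36.1,   1.3,  31.8]), array([-1.000e-02, -3.103e+01, -2.000e-02])) [-1.02093381  0.64050117  0.3796877   2.05849691  0.96937298  0.24878602
 -0.2839083 ]
-0.032 [-0.0069, -0.0021, 0.0047, 0.0001, 0.0002, 0.0001]
-0.029 [-0.012, -0.0027, 0.0078, 0.0001, 0.0002, 0.0001]
-0.026 [-0.0171, -0.0027, 0.0109, 0.0001, 0.0002, 0.0001]
```

```bash
python3 -m crank '[[[-0.0017,-0.0006,0.001,0,0,0,0.5],[-0.0034,-0.001,0.002,0,0,0,0.5],[-0.0051,-0.0015,0.003,0,0,0,0.5],[-0.0068,-0.002,0.004,0,0,0,0.5],[-0.0085,-0.0023,0.005,0,0,0,0.5],[-0.0102,-0.0027,0.006,0,0,0,0.5]]]'
python3 -c "
from h import *
print(tipnow()); P=shot('scene'); save(P,'s2.png')
Rz=R.from_euler('z',V[2]).as_matrix()
for n in('scene','wrist'):
  P=shot(n)
  for z in (.024,.029): print(n,[(a['at'],a['confidence'],Rz.T@(ray(P,a['at'],z)-[V[0],V[1],0])) for a in finder.landmark_of(P[0],'disc_center')[:1]])
print(proj(shot('scene'),[V[0],V[1],.024]))
import cv2
im=cv2.imread('pics/s2.png')[110:230,210:370]; cv2.imwrite('pics/s2c.png',cv2.resize(im,None,fx=4.5,fy=4.5,interpolation=cv2.INTER_CUBIC))
"
```

```text
time: 6.87
tcp_pos: [0.5756, 0.2812, 0.1001]
tcp_rot: [0.241, 2.59, -0.068]
wrist_force: [-1.4, 0.1, 1.3]
gripper_width: 0.499
grip_force: 1.2
(array([-30.3,  -0.5,  31.6]), array([ 5.000e-02, -3.103e+01, -1.000e-02]))
scene [([300.7, 178.2], 0.64, array([-0.00464478,  0.00309547,  0.024     ]))]
scene [([300.7, 178.2], 0.64, array([-0.00799752, -0.00190419,  0.029     ]))]
wrist [([318.9, 266.7], 0.61, array([-0.00191845, -0.00077058,  0.024     ]))]
wrist [([318.9, 266.7], 0.61, array([-0.01005726, -0.00075218,  0.029     ]))]
[302.65440378 178.16687725]
```

View pics/s2c.png

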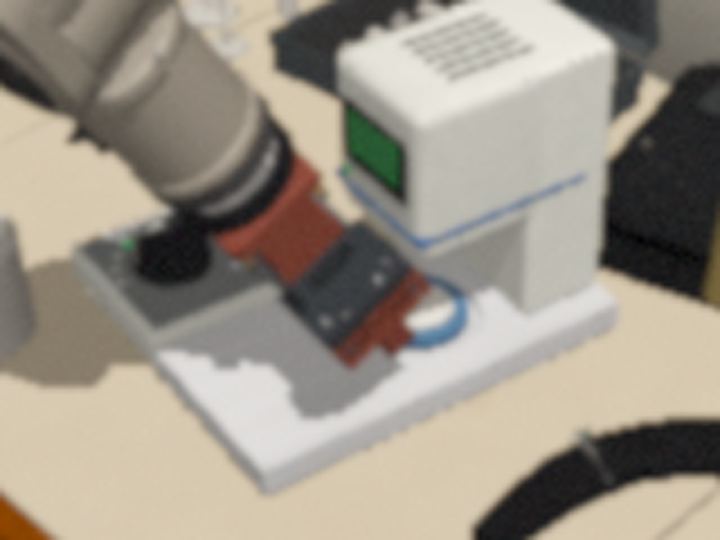

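The crop shows the disc under the head with its rim only just above the plate, so it has probably dropped. I'll nudge 2 mm more to check for the wall, then back off and look.

```bash
python3 -m crank '[[[-0.0017,0,0.001,0,0,0,0.5],[-0.0034,0,0.002,0,0,0,0.5],[-0.0034,0,0.002,0,0,0,0.5]]]'
python3 -m crank '[[[0.03,0,-0.022,0,0,0,0.5],[0.075,0,-0.05,0,0,0,0.5],[0.12,0,-0.09,0,0,0,0.5],[0.12,0,-0.09,0,0,0,0.5]]]'
python3 -c "
from h import *
print(tipnow()); P=shot('wrist'); save(P,'w4.png')
Rz=R.from_euler('z',V[2]).as_matrix()
for q,z in(('disc_center',.024),('disc_center',.029),('selector_grip',.054)): print(q,z,[(a['at'],a['confidence'],Rz.T@(ray(P,a['at'],z)-[V[0],V[1],0])) for a in finder.landmark_of(P[0],q)[:1]])
import cv2
im=cv2.imread('pics/w4.png')[110:330,160:480]; cv2.imwrite('pics/w4c.png',cv2.resize(im,None,fx=2.5,fy=2.5,interpolation=cv2.INTER_CUBIC))
"
```

```text
time: 7.52
tcp_pos: [0.5777, 0.281, 0.1004]
tcp_rot: [0.241, 2.59, -0.068]
wrist_force: [0.1, 0.2, -0.2]
gripper_width: 0.496
grip_force: 0.0
time: 7.85
tcp_pos: [0.4994, 0.297, 0.1071]
tcp_rot: [0.234, 2.595, -0.066]
wrist_force: [-0.9, 0.0, -0.2]
gripper_width: 0.5
grip_force: 0.0
(array([-108.4,    1.2,   38.4]), array([ -0.04, -30.83,  -0.34]))
disc_center 0.024 [([316.6, 311.6], 0.86, array([-1.27367899e-03,  3.73240611e-05,  2.40000000e-02]))]
disc_center 0.029 [([316.6, 311.6], 0.86, array([-1.22766674e-02,  6.88287373e-05,  2.90000000e-02]))]
selector_grip 0.054 [([556.8, 280.9], 0.78, array([-0.10436396,  0.12367251,  0.054     ]))]
```

View pics/w4c.png

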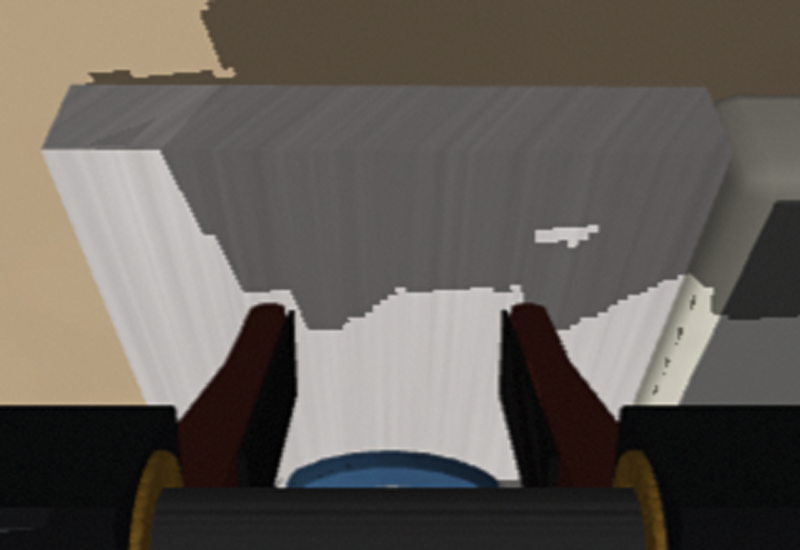

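```bash
python3 -c "
from h import *
print(row([-.108,0.02,.11],20).tolist(),row([-.106,.124,.12],0).tolist())"
```

```text
[-0.0931, 0.0404, -0.1235, -0.0001, 0.0616, -0.0001] [-0.1586, 0.2484, -0.1186, -0.0, 0.1727, -0.0001]
```

```bash
python3 -m crank '[[[-0.06,0.02,-0.08,0,0.04,0,0.6],[-0.093,0.04,-0.1235,0,0.0616,0,0.6],[-0.159,0.248,-0.119,0,0.1727,0,0.6],[-0.159,0.248,-0.119,0,0.1727,0,0.6],[-0.159,0.248,-0.119,0,0.1727,0,0.6],[-0.159,0.248,-0.119,0,0.1727,0,0.6],[-0.159,0.248,-0.119,0,0.1727,0,0.6],[-0.159,0.248,-0.119,0,0.1727,0,0.6],[-0.159,0.248,-0.119,0,0.1727,0,0.6]]]'
python3 -c "
from h import *
print(tipnow(),env.state()['joint_positions']); P=shot('wrist'); save(P,'w5.png'); T=shot('top')
Rz=R.from_euler('z',V[2]).as_matrix()
for P,q,z in((P,'selector_grip',.054),(P,'disc_center',.024),(T,'disc_center',.024),(T,'selector_grip',.054)): print(q,z,[(a['at'],a['confidence'],Rz.T@(ray(P,a['at'],z)-[V[0],V[1],0])) for a in finder.landmark_of(P[0],q)[:1]])
print(row([-.106,.124,.0445],0).tolist())
"
```

```text
time: 8.8
tcp_pos: [0.5647, 0.4077, 0.1985]
tcp_rot: [-0.295, -3.126, 0.004]
wrist_force: [-1.4, 0.2, -0.6]
gripper_width: 0.599
grip_force: 0.0
(array([-105.7,  121.6,  118.5]), array([0.14, 0.05, 0.15])) [-0.55139884  0.62423842 -0.24157087  1.57067714  0.17115759  0.97000426
  0.53587295]
selector_grip 0.054 [([321.0, 212.5], 0.8, array([-0.10565747,  0.12317342,  0.054     ]))]
disc_center 0.024 []
disc_center 0.024 [([279.3, 181.1], 0.71, array([-0.01451193, -0.0089807 ,  0.024     ]))]
selector_grip 0.054 []
[-0.0038, 0.0012, 0.1501, -0.0005, -0.0003, 0.0004]
```

View pics/w5.png

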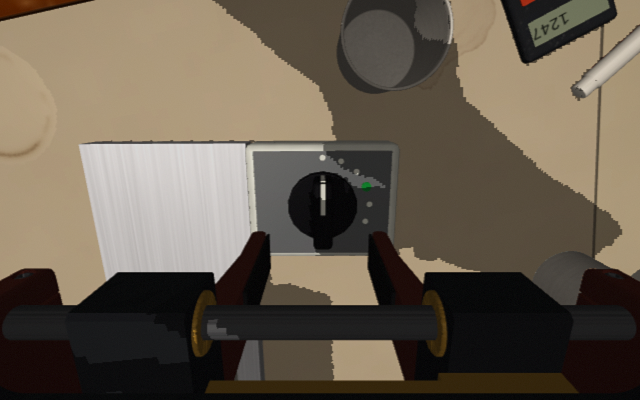

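The knob is at (322,205) with its pointer toward the near side at the first dot; the green dot is at (367,185). The fingers straddle the bar. Before turning the knob I'll confirm the disc is seated, using the scene camera with model outlines.

```bash
python3 -c "
from h import *
P=shot('scene'); Rz=R.from_euler('z',V[2]).as_matrix()
a=finder.landmark_of(P[0],'disc_center')[:1]
for z in(.024,.029): print(z,[(k['at'],k['confidence'],Rz.T@(ray(P,k['at'],z)-[V[0],V[1],0])) for k in a])
im=cv2.cvtColor(P[0]['frame'],cv2.COLOR_RGB2BGR); f=9
x0,y0=270,155
c=cv2.resize(im[y0:y0+50,x0:x0+65],None,fx=6,fy=6,interpolation=cv2.INTER_CUBIC); d=c.copy()
t=np.linspace(0,2*np.pi,80)
def ell(z,r,col,cx=0):
    pts=[(proj(P,Rz@[cx+r*np.cos(u),r*np.sin(u),z]+[V[0],V[1],0])-[x0,y0]+.5)*6-.5 for u in t]
    cv2.polylines(d,[np.int32(pts)],True,col,1)
ell(.029,.035,(0,255,0)); ell(.024,.038,(0,0,255)); ell(.034,.035,(0,255,255),-.003)
cv2.imwrite('pics/s3c.png',np.hstack([c,d]))
b=im[y0:y0+50,x0:x0+65].astype(int); m=(b[:,:,0]-b[:,:,2]>40); print(m.sum(), np.argwhere(m).mean(0)[::-1]+[x0,y0],np.argwhere(m).min(0),np.argwhere(m).max(0))
"
```

```text
0.024 [([303.8, 177.2], 0.6, array([0.00514438, 0.00166727, 0.024     ]))]
0.029 [([303.8, 177.2], 0.6, array([ 0.00172014, -0.00332196,  0.029     ]))]
91 [302.75824176 181.1978022 ] [ 8 21] [31 43]
```

View pics/s3c.png

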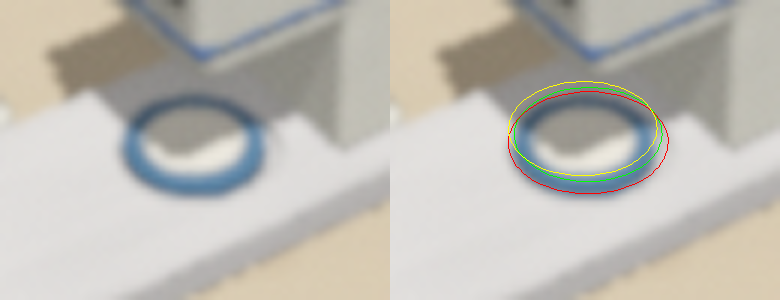

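Three things say the disc is seated. The visible side of the disc matches about 5 mm proud, the wrist view puts it at (-1.3, 0) mm only for the seated height, and the push force fell to zero. Now I descend on the knob and grip.

```bash
python3 -m crank '[[[0,0.003,0.05,-0.0005,0,0.0004,0.6],[0,0.003,0.10,-0.0005,0,0.0004,0.6],[0,0.003,0.15,-0.0005,0,0.0004,0.6],[0,0.003,0.15,-0.0005,0,0.0004,0.6],[0,0.003,0.15,-0.0005,0,0.0004,0.1],[0,0.003,0.15,-0.0005,0,0.0004,0.1],[0,0.003,0.15,-0.0005,0,0.0004,0.1],[0,0.003,0.15,-0.0005,0,0.0004,0.1],[0,0.003,0.15,-0.0005,0,0.0004,0.1],[0,0.003,0.15,-0.0005,0,0.0004,0.1],[0,0.003,0.15,-0.0005,0,0.0004,0.1]]]' 25
python3 -c "
from h import *
print(tipnow(),env.state()['joint_positions'])"
```

```text
time: 10.12
tcp_pos: [0.564, 0.4103, 0.1252]
tcp_rot: [-0.294, -3.127, 0.001]
wrist_force: [-1.6, -3.4, 5.4]
gripper_width: 0.16
grip_force: 25.0
(array([-106.9,  124.3,   45.2]), array([0.04, 0.06, 0.09])) [-0.56409711  0.70956917 -0.22755385  1.60685946  0.19642394  0.8488958
  0.51441978]
```

```bash
python3 -m crank '[[[0,0,0,0,0,0.03,0.1],[0,0,0,0,0,0.06,0.1],[0,0,0,0,0,0.09,0.1],[0,0,0,0,0,0.12,0.1],[0,0,0,0,0,0.15,0.1],[0,0,0,0,0,0.18,0.1],[0,0,0,0,0,0.21,0.1],[0,0,0,0,0,0.24,0.1],[0,0,0,0,0,0.27,0.1],[0,0,0,0,0,0.30,0.1],[0,0,0,0,0,0.33,0.1],[0,0,0,0,0,0.355,0.1],[0,0,0,0,0,0.38,0.1],[0,0,0,0,0,0.38,0.1],[0,0,0,0,0,0.38,0.1],[0,0,0,0,0,0.38,0.1]]]'
python3 -c "
from h import *
print(tipnow(),env.state()['joint_positions'],env.state()['moment'])"
```

```text
time: 11.45
tcp_pos: [0.5643, 0.4105, 0.1252]
tcp_rot: [-1.998, -2.424, 0.001]
wrist_force: [-1.3, -4.9, 5.0]
gripper_width: 0.158
grip_force: 25.0
(array([-106.6,  124.5,   45.2]), array([3.000e-02, 4.000e-02, 6.834e+01])) [-0.76546692  0.69982576  0.06998887  1.62319571 -0.06244296  0.82123101
 -0.47713626] [-1.07952069  0.37868015  0.05041219]
```

Turned 68.3° with the bar held. Now I release, rise and check.

```bash
python3 -m crank '[[[0,0,0,0,0,0,0.6],[0,0,0,0,0,0,0.6],[0,0,0,0,0,0,0.6],[0,0,0,0,0,0,0.6],[0,0,0,0,0,0,0.6],[0,0,-0.05,0,0,0,0.6],[0,0,-0.1,0,0,0,0.6],[0,0,-0.17,0,0,0,0.6],[0,0,-0.24,0,0,0,0.6],[0,0,-0.24,0,0,0,0.6]]]'
python3 - <<'E'
from h import *
P=shot('wrist'); save(P,'w6.png'); S=shot('scene'); Rz=R.from_euler('z',V[2]).as_matrix()
L=lambda w:(Rz.T@(w-[V[0],V[1],0]))*1000
im=P[0]['frame'].astype(int)
o=Rz@[-.1067,.1245,.066]+[V[0],V[1],0]
# white line: bright pixels on bar top
pts=[];yy,xx=np.mgrid[0:400,0:640]
c=proj(P,o); m=(im.min(2)>130)&(np.hypot(xx-c[0],yy-c[1])<75)
W=np.array([L(ray(P,(x,y),.066))[:2] for y,x in np.argwhere(m)])-[-106.7,124.5]
W=W[np.hypot(*W.T)<26]; u=W[np.hypot(*W.T)>5].mean(0)
print('pointer pts',len(W),'mean',u,'angle cw from -x deg',np.degrees(np.arctan2(u[1],-u[0])))
g=(im[:,:,1]-im[:,:,0]>40)&(im[:,:,1]-im[:,:,2]>30)
if g.any(): 
    q=np.argwhere(g).mean(0)[::-1]; d=L(ray(P,q,.032))[:2]-[-106.7,124.5]; print('green',g.sum(),q,d,np.degrees(np.arctan2(d[1],-d[0])))
Z=dict(jar_red=0,jar_amber=0,cup=0,tape=0)
for q in Z: print(q,[(ray(S,k['at'],0)[:2],k['confidence']) for k in finder.landmark_of(S[0],q)[:1]])
print([L(ray(S,k['at'],.024)) for k in finder.landmark_of(S[0],'disc_center')[:1]])
E
```

```text
time: 12.28
tcp_pos: [0.567, 0.4132, 0.253]
tcp_rot: [2.0, 2.421, 0.02]
wrist_force: [1.0, 1.2, 0.9]
gripper_width: 0.603
grip_force: 0.0
pointer pts 84 mean [-5.04409654 13.70141851] angle cw from -x deg 69.78911302104788
green 71 [322.12676056 200.        ] [11.79862335 -4.01080575] -161.22512789555176
jar_red [(array([ 0.45642375, -0.18899613]), 0.78)]
jar_amber [(array([ 0.43562067, -0.04727336]), 0.59)]
cup [(array([0.45554886, 0.47585745]), 0.94)]
tape [(array([ 0.4272317 , -0.04504757]), 0.63)]
[array([10.41732851,  6.22638169, 24.        ])]
```

Run:
```python
from h import *
T=shot('top'); S=shot('scene')
for q in('jar_red','jar_amber','cup','tape'): print(q,[(k['at'],ray(T,k['at'],0)[:2],round(k['confidence'],2)) for k in finder.landmark_of(T[0],q)[:2]])
im=S[0]['frame'].astype(int)[155:205,270:335]; m=im[:,:,2]-im[:,:,0]>40; print(m.sum(),np.argwhere(m).mean(0)[::-1]+[270,155])
a=cv2.imread('pics/scene0.png').astype(int); b=S[0]['frame'][:,:,::-1].astype(int); D=np.abs(a-b).max(2)
for n,(x,y) in dict(amber=(288,252),tape=(338,291),red=(402,322),cup=(205,173)).items(): print(n,(D[y-22:y+22,x-20:x+20]>30).sum())
```

```text
jar_red [([427.2, 232.9], array([ 0.47251124, -0.19425581]), 0.56), ([272.8, 177.6], array([0.64654275, 0.28397675]), 0.29)]
jar_amber [([332.0, 244.2], array([0.43912951, 0.10162181]), 0.73), ([276.4, 175.0], array([0.65490721, 0.27288222]), 0.52)]
cup [([207.0, 235.9], array([0.46575917, 0.47913468]), 0.38)]
tape [([380.6, 245.3], array([ 0.43508899, -0.04747765]), 0.91)]
90 [302.66666667 181.23333333]
amber 0
tape 0
red 0
cup 804
```

Run:
```python
from h import *
S=shot('scene'); T=shot('top'); save(S,'s4.png'); save(T,'t4.png')
G=lambda f:cv2.imread('pics/'+f,0)
def mt(a,b,box):
    x,y,w,h=box; e=lambda i:cv2.Canny(i,40,100).astype(np.float32)
    for n,f in(('gray',lambda i:i),('edge',lambda i:cv2.GaussianBlur(e(i),(3,3),0))):
        r=cv2.matchTemplate(f(b)[y-15:y+h+15,x-15:x+w+15],f(a)[y:y+h,x:x+w],cv2.TM_CCOEFF_NORMED)
        _,v,_,l=cv2.minMaxLoc(r); print(n,round(v,3),np.array(l)-15,'at0',round(float(r[15,15]),3))
a=G('scene0.png')
for f in('s2.png','s4.png'): print(f); mt(a,G(f),(188,153,34,40))
print('top'); mt(G('top0.png'),G('t4.png'),(186,218,38,36))
```

```text
s2.png
gray 0.604 [0 1] at0 0.604
edge 0.416 [0 0] at0 0.416
s4.png
gray 0.437 [0 0] at0 0.437
edge 0.507 [0 0] at0 0.507
top
gray 0.355 [0 0] at0 0.355
edge 0.179 [4 3] at0 0.145
```

The cup has not moved (best match is at zero shift in the scene view, so only the shadow changed), and the disc's blue centroid is the same as before. I'm handing in.

```bash
python3 -c "
from rig import env
print(env.finish_job())"
```

```text
the job is handed in; nothing more can be done
None
```

I handed the job in at about 12.5 s of the 61 s, but the hand-in returned no verdict: by my measurements the disc is seated in the pocket, the knob stands at the third click (about 68–70° clockwise) and is let go, and the jars, cup and tape roll did not move.

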